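# Put the sauce on the plate warmer to keep warm

## Robot

A 6-joint arm with a two-finger parallel gripper is mounted at the origin on a cart in front of the work surface, level with it; the furniture and walls round the work are solid. World frame = base frame: x ahead of the robot, y to its left, z up, the work surface at z = 0. Lengths are in mm, angles in degrees, forces in N, time in s.
With the tool pointing down it reaches from about 300 to 850 mm from the base axis. Payload 4.2 kg.
Tool frame: the origin (TCP) lies at the very end of the fingers, on their centre line; the grasp point (between the pads) lies 19 mm behind it (env.grasp_offset is the distance from the TCP to the grasp point, in mm); z points along the fingers, y is the line along which they close (so a half turn about z gives the same grasp; the last joint's range is limited). The gripper opens to 91 mm and grips with 3 to 60 N. Pads are 32 mm wide; open, the fingers measure 118 mm over their backs; the gripper's body (76 mm by 178 mm) begins 60 mm behind the grasp point.
Start: joints at [75.688, 18.312, 89.639, -0, 72.044, -1.146], TCP at [130.976, 559.9, 213.976] pointing down, gripper open.
Joint ranges: [-177.97, 177.97], [-48.28, 115.42], [12.27, 149.76], [-77.06, 257.06], [2.81, 150.46], [-146.56, 146.56]. Speed limits (degrees/s): [147.25, 147.25, 180, 180, 180, 180].

## Interface

Orientations are given as [roll, pitch, yaw] about the fixed x, y, z axes, in that order (R = Rz(yaw) Ry(pitch) Rx(roll)).
In Python, from workcell import env gives the robot as it stands. The module is installed in compiled form; this text tells all that it offers.
- The arm moves only by the tool send_rows, never from a script. Its argument "motion" is a list of rows, each an object of numbers: "tx", "ty", "tz": the shift along the tool's x, y, z in units of 500 mm (1.0 is 500 mm); "rx", "ry", "rz": the turn, a rotation vector about the tool's x, y, z in units of 30 degrees (1.0 is 30 degrees); "gripper": the closure, from -1 (fully open) to 1 (shut). In form: [{"tx": .., "ty": .., "tz": .., "rx": .., "ry": .., "rz": .., "gripper": ..}, ...]. A call has 1 to 12 rows; each row shifts and turns the commanded pose from where the row before left it, along the tool's axes as they then stand; what a row does not reach is not made up. A row lasts 1/8 s, in which the tool goes at most 62.5 mm and 10.7 degrees, less where a joint would pass 70% of its speed; a pose out of reach is approached as far as the arm can. A call with a number of a shift or a turn outside -1 to 1 is refused whole. A call with a gripper value outside its range is refused whole. The fingers move at their own pace and stop on an object; "grip_force" is the grip in N (left out, the last holds). Time passes only in rows, so rows that do not move let the fingers close. It gives the time, the measured TCP pose, the force, the opening and the grip force at its end, in the units of the state.
- env.state(): the state, without advancing time (a new reading comes with each control period).
- env.grab_frame(name): name is "side" or "top" or "wrist"; returns a dict with "frame" (384x512x3 uint8, red, green, blue), "vertical_fov" (degrees; the focal length in pixels is half the picture's height over the tangent of half this angle, whatever the lens; pixels are square), "cx", "cy" (the principal point, pixels), "rvec" (rotation vector, rad) and "tvec" (3), from world to camera coordinates, as OpenCV has them; the wrist camera has in their place "T_tool_cam" (4x4, takes a point from camera to tool coordinates, whose origin is the TCP and whose axes are the flange's). Camera axes: x right, y down, z forward; pixel columns grow to the right and rows downward; lengths in mm; the calibration is good to about 2 mm. A picture is of the moment at which its call begins: read the wrist's pose just before it. There is no depth.
- env.job_done(): hands the job in; it is judged then, once.
The state is a dict: "time_s": time; "qpos": joint angles; "qvel": joint speeds; "effort": joint torques, N m; "ee_pos": TCP position; "ee_rot": TCP orientation; "force": force on the tool from outside, world axes, zero at the start; "torque": the same for the moment, N m; "gripper_width": finger opening in mm; "gripper_force": force on a finger pad.
Only numpy, scipy, OpenCV 4.12 (cv2) and the standard library are available. Lean on these libraries where they do the work, as an engineer would, in place of code of your own. Each camera call takes 0.05 s, during which the arm holds its last target. There are 200 camera calls.

## Task

Get the plate warmer ready for service: slide the cup of yellow sauce across the glass, without lifting it, until it stands centred in the orange ring. Then pull the fader in front of the empty cup fully back to its off stop (towards the robot), and after that slide the fader in front of the sauce until its white line is level with its own orange tab. Last of all slide the red main switch all the way over to the green dot; keep the cup upright and leave the empty cup, the tabs and everything else on the worktop where they are.

Things in the scene. Friction and masses are not known exactly. Their poses are not given: they have to be found in the camera images.
- warmer: Low steel plate warmer, fixed, 280 (x) by 400 (y) mm. Origin: centre of its underside, on the worktop; x away from the robot, y left, z up. Front: black console (x -136 to -18 mm), top at 43 mm. Rear: smooth dark glass (x -2 to 132, y within 192 mm, friction about 0.3), top at 45 mm, with two heating zones centred at x = 65, y = +130 and -130 mm, each straight behind its own fader
- orange_ring: Flat orange ring, a printed film lying on the glass on one of the two heating zones (left or right, it varies); inner diameter 80, outer 92 mm, under 1 mm thick and no obstacle. Origin: its centre, on the glass
- sauce_cup: Small round steel cup full of yellow sauce, loose, standing on the glass near the middle between the zones. Rim diameter 61, foot diameter 46, height 37 mm, about 80 g. Origin: centre of its underside, z axis up. Pushed slowly by upright fingers at the rim it slides without tipping; it has no handle
- empty_cup: The same steel cup but empty, about 50 g, loose, standing on the other heating zone, the one without the orange ring; to be left alone. Origin: centre of its underside
- fader_left (a joint): Left fader: grey grip 18 (along its track) by 26 by 26 mm high, top 69.5 mm above the worktop, at warmer y = +130 mm. Value in m from the off stop: 0 is off (nearest the robot, grip centre at warmer x = -110 mm), 0.075 full (x = -35 mm). Slides along the warmer's x with 1.5 N friction and stays where left
- fader_right (a joint): Right fader, the same, at warmer y = -130 mm
- tab_left (a joint): Orange set-point tab of the left fader, in the same joint measure: the fader's white line is level with the tab when both joints read the same. The tab is 10 by 10 mm, stands 3 mm above the console at warmer y = +109 mm and is stiff (6 N); leave it where it is
- tab_right (a joint): The same tab for the right fader, at warmer y = -109 mm
- fader_left_line (a point): Middle of the white line on top of the left fader's grip, 69.5 mm above the worktop; axes as the warmer's
- fader_right_line (a point): The same for the right fader
- tab_left_mark (a point): Middle of the top of the left orange tab, axes as the warmer's
- tab_right_mark (a point): The same for the right tab
- main_switch (a joint): Red slide switch in mid-console at warmer x = -72.5 mm: grip 18 (along its track) by 24 by 22 mm high, top 65.5 mm above the worktop. Value in m: 0 is off (grip centre at warmer y = -12 mm, by the grey dot), 0.024 is on (y = +12 mm, by the green dot). Slides to the left along y with 1.5 N friction and stays where left
- main_switch_top (a point): Middle of the top of the red switch grip
- tongs: Bystander: steel tongs lying at the left, 336 mm long
- salt_shaker: Bystander: salt shaker, 44 mm wide, 90 mm tall, at the left
- tub: Bystander: green and white spread tub, 96 by 137 by 53 mm, at the right
- brush: Bystander: pastry brush lying at the right, 222 mm long
Not all that is in view belongs to the job. What is meant by the sauce_cup is not purple or turquoise, and is the smaller of those in its own colour.

How it is judged (in metres and radians):
On the way, in this order (a step that is already met when the one before it is completed fails the run):
1. the sauce cup stands upright in the orange ring, its centre within 13 mm of the ring's (horizontal distance between sauce_cup and orange_ring below 0.013 m and angle between sauce_cup's own z axis and vertical below 0.1 rad and linear speed of sauce_cup below 0.02 m/s), for 0.2 s.
2. the fader in front of the empty cup is at its off stop (within 5 mm) (((y of orange_ring in the frame of warmer above 0 m and value of joint fader_right below 0.005 m) or (y of orange_ring in the frame of warmer below 0 m and value of joint fader_left below 0.005 m))), for 0.2 s.
3. the white line of the fader in front of the sauce is within 5 mm of its orange tab (((y of orange_ring in the frame of warmer above 0 m and x of fader_left_line in the frame of tab_left_mark between -0.005 and 0.005 m and velocity of joint fader_left below 0.01 m/s) or (y of orange_ring in the frame of warmer below 0 m and x of fader_right_line in the frame of tab_right_mark between -0.005 and 0.005 m and velocity of joint fader_right below 0.01 m/s))), for 0.2 s.
4. the main switch is fully over at the green dot (travel over 19 of 24 mm) (value of joint main_switch above 0.019 m), for 0.2 s.
At the end, for the whole second after the job is handed in: Sauce cup upright, at rest, centred within 13 mm in the orange ring; fader by the empty cup within 5 mm of its off stop; fader by the sauce within 5 mm of its orange tab; main switch over 19 of 24 mm towards the green dot; empty cup within 15 mm of its start (all of step 1 and ((y of orange_ring in the frame of warmer above 0 m and value of joint fader_right below 0.005 m) or (y of orange_ring in the frame of warmer below 0 m and value of joint fader_left below 0.005 m)) and ((y of orange_ring in the frame of warmer above 0 m and x of fader_left_line in the frame of tab_left_mark between -0.005 and 0.005 m and velocity of joint fader_left below 0.01 m/s) or (y of orange_ring in the frame of warmer below 0 m and x of fader_right_line in the frame of tab_right_mark between -0.005 and 0.005 m and velocity of joint fader_right below 0.01 m/s)) and value of joint main_switch above 0.019 m and distance of empty_cup from where it was at the start of the episode below 0.015 m); the robot touches nothing.
It fails at once if the sauce cup is tipped by more than about 20 degrees (angle between sauce_cup's own z axis and vertical above 0.35 rad).
It fails at once if the sauce cup is lifted more than 15 mm off the glass or pushed off it (height (world z) of sauce_cup above 0.06 m or height (world z) of sauce_cup below 0.035 m).
It fails at once if the empty cup is moved by more than 20 mm (distance of empty_cup from where it was at the start of the episode above 0.02 m).
It fails at once if an orange tab is pushed out of place (distance of any of tab_left_mark, tab_right_mark from where it was at the start of the episode above 0.006 m).
It fails at once if another thing on the worktop is moved by more than 30 mm (distance of any of tongs, salt_shaker, tub, brush from where it was at the start of the episode above 0.03 m).
It also fails if it takes over 66 s, if anything falls off the work surface, if the arm or the gripper's body presses on something with over 40 N, if the wrist force passes 120 N, or if a joint passes its speed limit or range.

## Working session

There is one attempt and no reset: what is moved stays moved. The work goes in short steps, Python scripts to look and compute and a tool call to move; the robot and the scene stay as the last step left them, time stands still between calls to the robot, and variables do not carry over. Pictures are saved under pics/ and viewed, at most 10 in all, crops included, and the job is handed in when it is done.

Besides the shell and the picture viewer there is one more tool, called after "Emit:" in YAML: its name, and indented under it one key for each argument. send_rows: Moves the arm, as the interface text tells. Shifts and turns lie within -1 to 1; 1 stands for 500 mm of shift or 30 degrees of turn. Its arguments: {"type":"object","properties":{"motion":{"type":"array"},"grip_force":{"type":"number"}},"required":["motion"]}

```bash
mkdir -p pics; cat > h.py <<'E'
import numpy as np, cv2
from scipy.spatial.transform import Rotation as R
from workcell import env
def cam(name):
    s=env.state(); d=env.grab_frame(name); im=d["frame"]; h=im.shape[0]
    f=h/2/np.tan(np.radians(d["vertical_fov"])/2)
    K=np.array([[f,0,d["cx"]],[0,f,d["cy"]],[0,0,1]])
    if name=="wrist":
        T=np.eye(4); T[:3,:3]=R.from_euler("xyz",s["ee_rot"],degrees=True).as_matrix(); T[:3,3]=s["ee_pos"]
        M=T@np.array(d["T_tool_cam"]); Rc=M[:3,:3].T; t=-Rc@M[:3,3]
    else:
        Rc=cv2.Rodrigues(np.array(d["rvec"],float))[0]; t=np.array(d["tvec"],float).ravel()
    return im,K,Rc,t
def ray(c,uv,z):
    _,K,Rc,t=c; uv=np.atleast_2d(uv).astype(float)
    d=(Rc.T@np.linalg.inv(K)@np.c_[uv,np.ones(len(uv))].T).T; o=-Rc.T@t
    return o+d*((z-o[2])/d[:,2])[:,None]
def proj(c,P):
    _,K,Rc,t=c; p=(K@(Rc@np.atleast_2d(P).T+t[:,None])).T; return p[:,:2]/p[:,2:]
def save(im,n): cv2.imwrite("pics/"+n,im[:,:,::-1])
E
python3 - <<'E'
from h import *
print(env.state())
a=cam("top");b=cam("side")
save(cv2.resize(a[0],(800,600),interpolation=cv2.INTER_CUBIC),"top0.png");save(b[0],"side0.png")
for c in(a,b): print(-c[2].T@c[3])
E
```

```text
{'time_s': 0.0, 'qpos': array([ 7.56880992e+01,  1.83515394e+01,  8.97056928e+01, -1.25482152e-03,
        7.20407076e+01, -1.14610669e+00]), 'qvel': array([-0.04897819, -0.01751284,  0.02738687, -0.04684859,  0.0631661 ,
        0.06610896]), 'effort': array([-3.45642020e-04, -4.12478149e+01, -2.31969774e+01,  7.26699340e-02,
        4.58683167e-02, -1.80786601e-04]), 'ee_pos': array([130.8562179 , 559.41693968, 213.12610198]), 'ee_rot': array([-1.79902056e+02, -7.66214118e-04,  1.66834593e+02]), 'force': array([-0.7659815 ,  0.10468912, -0.21529856]), 'torque': array([-0.00173852, -0.00658646,  0.01879724]), 'gripper_force': 0.0, 'gripper_width': 91.10777296901638}
[ 441.80749965   43.35945582 1276.97415622]
[  380.22663145 -1001.92811915   486.41152115]
```

View pics/top0.png

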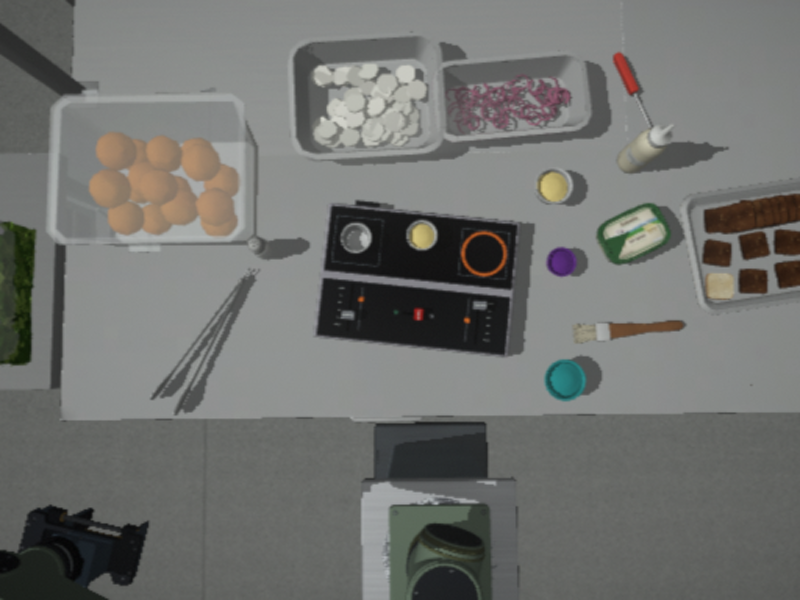

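View pics/side0.png

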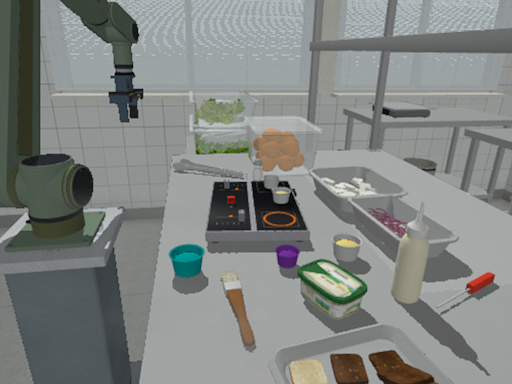

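The top view shows the ring on the right zone (485,254), the sauce cup at (423,235), the empty cup on the left (355,237), faders at (347,315) and (480,306), tabs at (361,299) and (467,320), and the red switch at (418,314). The larger yellow cup off the warmer, at (555,187), is a decoy.

```bash
cat > m.py <<'E'
from h import *
def meas(c,k=1/1.5625):
    hsv=cv2.cvtColor(c[0],cv2.COLOR_RGB2HSV)
    def blobs(lo,hi,amin,box):
        m=cv2.inRange(hsv,lo,hi); x0,y0,x1,y1=[int(v*k) for v in box]
        mm=np.zeros_like(m); mm[y0:y1,x0:x1]=m[y0:y1,x0:x1]
        n,_,st,ce=cv2.connectedComponentsWithStats(mm)
        return [(st[i,4],ce[i],st[i,:4]) for i in range(1,n) if st[i,4]>=amin]
    return blobs
E
python3 - <<'E'
from m import *
c=cam("top"); B=meas(c)
def rep(n,l,z):
    for a,uv,st in l: print(n,a,uv.round(1),st,ray(c,uv,z)[0].round(1))
org=B((5,150,130),(17,255,255),3,(320,205,520,355))
rep("orange@45",org,45.5); rep("orange@46tab",org,46)
for a,uv,st in org:
    if a>60:
        x,y,w,h=st; pts=np.argwhere(cv2.inRange(cv2.cvtColor(c[0],cv2.COLOR_RGB2HSV),(5,150,130),(17,255,255))[y:y+h,x:x+w]>0)[:,::-1]+[x,y]
        e=cv2.fitEllipse(cv2.convexHull(pts.astype(np.float32))); print("ring",e,ray(c,np.array(e[0]),45.5))
rep("yellow@75",B((18,80,120),(35,255,255),10,(390,210,460,260)),75)
rep("red@65",B((0,150,100),(4,255,255),5,(380,290,450,335)),65.5)
rep("green",B((40,60,40),(95,255,255),1,(380,290,450,335)),43)
rep("grey@69.5",B((0,0,150),(180,60,255),3,(325,290,510,350)),69.5)
# warmer outline, dark region
g=cv2.inRange(cv2.cvtColor(c[0],cv2.COLOR_RGB2HSV),(0,0,0),(180,255,60))
k=1/1.5625
mm=np.zeros_like(g); mm[int(195*k):int(365*k),int(305*k):int(530*k)]=g[int(195*k):int(365*k),int(305*k):int(530*k)]
mm=cv2.morphologyEx(mm,cv2.MORPH_OPEN,np.ones((3,3)))
cs=sorted(cv2.findContours(mm,0,2)[0],key=cv2.contourArea)[-2:]
for q in cs:
    r=cv2.minAreaRect(q); P=ray(c,cv2.boxPoints(r),44); print(cv2.contourArea(q),P.round(1)[:,:2].tolist(),P.mean(0).round(1))
E
```

```text
orange@45 129 [309.5 162.1] [295 148  29  29] [612.4 -99.4  45.5]
orange@45 5 [230.6 191.2] [230 190   2   3] [522.8 153.2  45.5]
orange@45 7 [298.1 204.7] [297 204   3   3] [477.  -60.5  45.5]
orange@46tab 129 [309.5 162.1] [295 148  29  29] [612.3 -99.3  46. ]
orange@46tab 5 [230.6 191.2] [230 190   2   3] [522.8 153.2  46. ]
orange@46tab 7 [298.1 204.7] [297 204   3   3] [477.  -60.4  46. ]
ring ((309.2320251464844, 161.98348999023438), (27.89430809020996, 28.44083595275879), 81.81700134277344) [[612.84372455 -98.5931537   45.5       ]]
yellow@75 173 [269.5 150.6] [263 143  14  16] [646.3  27.9  75. ]
red@65 25 [267.2 200.4] [265 198   6   7] [491.2  37.4  65.5]
green 8 [252.9 199.1] [252 198   3   3] [496.7  82.7  43. ]
4237.0 [[451.6, 242.8], [567.7, 230.5], [522.5, -150.0], [407.4, -135.0]] [487.3  47.1  44. ]
4428.5 [[584.2, 227.1], [717.7, 213.2], [672.0, -170.0], [539.7, -153.0]] [628.4  29.3  44. ]
```

Emit:
send_rows:
  motion:
    - {"rz":-0.22,"gripper":-1}
    - {"tx":-0.0716,"ty":-0.0587}
    - {"tx":-0.0716,"ty":-0.0587}
    - {"tx":-0.0716,"ty":-0.0587}
    - {"tx":-0.0716,"ty":-0.0587}
    - {"tx":-0.0716,"ty":-0.0587}
    - {"tx":-0.0716,"ty":-0.0587}
    - {"tx":-0.0716,"ty":-0.0587}
    - {"tx":-0.0716,"ty":-0.0587}
    - {"tx":-0.0716,"ty":-0.0587}
    - {"tx":-0.0716,"ty":-0.0587}
    - {"tx":-0.0716,"ty":-0.0587}

```text
invalid input at $.motion[0]: expected keys tx, ty, tz, rx, ry, rz, gripper
```

Emit:
send_rows:
  motion:
    - {"tx":-0.0716,"ty":-0.0587}
    - {"tx":-0.0716,"ty":-0.0587}
    - {"tx":-0.0716,"ty":-0.0587}
    - {"tx":-0.0716,"ty":-0.0587}
    - {"tx":-0.0716,"ty":-0.0587}
    - {}
    - {}
    - {}

```text
invalid input at $.motion[0]: expected keys tx, ty, tz, rx, ry, rz, gripper
```

```bash
python3 - <<'E'
from h import *
c=cam("wrist"); save(c[0],"w0.png"); s=env.state(); print(s["ee_pos"],s["ee_rot"])
print(proj(c,[[646,28,75],[612.6,-99,45],s["ee_pos"]]),-c[2].T@c[3])
E
```

```text
[130.89534375 559.61335618 213.44951489] [-1.79940533e+02 -8.80458570e-04  1.66836984e+02]
[[ -3.11936839 565.48406065]
 [-68.78195408 537.94013732]
 [252.9950761  233.71067158]] [ 56.85183299 577.58941515 384.09106984]
```

View pics/w0.png

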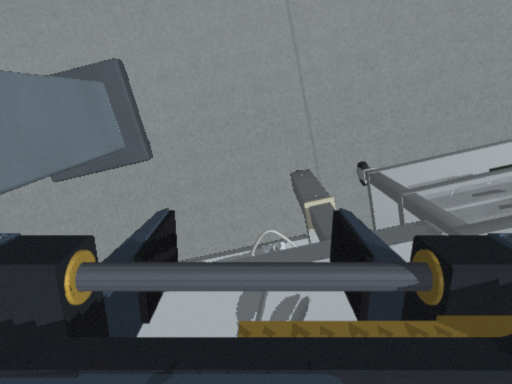

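The view shows only floor and the gripper fingers (at about x 150 and x 360), because nothing moved: every row needs all of its keys.

Emit:
send_rows:
  motion:
    - {"tx":0,"ty":0,"tz":0,"rx":0,"ry":0,"rz":-0.22,"gripper":-1}
    - {"tx":-0.0716,"ty":-0.0587,"tz":0,"rx":0,"ry":0,"rz":0,"gripper":-1}
    - {"tx":-0.0716,"ty":-0.0587,"tz":0,"rx":0,"ry":0,"rz":0,"gripper":-1}
    - {"tx":-0.0716,"ty":-0.0587,"tz":0,"rx":0,"ry":0,"rz":0,"gripper":-1}
    - {"tx":-0.0716,"ty":-0.0587,"tz":0,"rx":0,"ry":0,"rz":0,"gripper":-1}
    - {"tx":-0.0716,"ty":-0.0587,"tz":0,"rx":0,"ry":0,"rz":0,"gripper":-1}
    - {"tx":-0.0716,"ty":-0.0587,"tz":0,"rx":0,"ry":0,"rz":0,"gripper":-1}
    - {"tx":-0.0716,"ty":-0.0587,"tz":0,"rx":0,"ry":0,"rz":0,"gripper":-1}
    - {"tx":-0.0716,"ty":-0.0587,"tz":0,"rx":0,"ry":0,"rz":0,"gripper":-1}
    - {"tx":-0.0716,"ty":-0.0587,"tz":0,"rx":0,"ry":0,"rz":0,"gripper":-1}
    - {"tx":-0.0716,"ty":-0.0587,"tz":0,"rx":0,"ry":0,"rz":0,"gripper":-1}
    - {"tx":-0.0716,"ty":-0.0587,"tz":0,"rx":0,"ry":0,"rz":0,"gripper":-1}

```text
time_s: 1.7
ee_pos: [486.2, 192.9, 213.9]
ee_rot: [180.0, -0.0, 173.4]
force: [0.4, 1.2, -0.2]
gripper_width: 91.4
gripper_force: 0.0
```

Emit:
send_rows:
  motion:
    - {"tx":-0.0716,"ty":-0.0587,"tz":0,"rx":0,"ry":0,"rz":0,"gripper":-1}
    - {"tx":-0.0716,"ty":-0.0587,"tz":0,"rx":0,"ry":0,"rz":0,"gripper":-1}
    - {"tx":-0.0716,"ty":-0.0587,"tz":0,"rx":0,"ry":0,"rz":0,"gripper":-1}
    - {"tx":-0.0716,"ty":-0.0587,"tz":0,"rx":0,"ry":0,"rz":0,"gripper":-1}
    - {"tx":-0.0716,"ty":-0.0587,"tz":0,"rx":0,"ry":0,"rz":0,"gripper":-1}
    - {"tx":0,"ty":0,"tz":0,"rx":0,"ry":0,"rz":0,"gripper":-1}
    - {"tx":0,"ty":0,"tz":0,"rx":0,"ry":0,"rz":0,"gripper":-1}

```text
time_s: 2.58
ee_pos: [645.7, 28.2, 213.4]
ee_rot: [180.0, -0.1, 173.4]
force: [0.0, 0.8, -0.3]
gripper_width: 91.0
gripper_force: 0.0
```

```bash
python3 - <<'E'
from h import *
c=cam("wrist"); save(c[0],"w1.png"); s=env.state(); print(s["ee_pos"],s["ee_rot"])
print(proj(c,[[646,28,75],[612.6,-99,45],s["ee_pos"]]),-c[2].T@c[3])
E
```

```text
[645.51828021  28.61002652 213.74061   ] [ 1.79976266e+02 -6.35751894e-02  1.73461472e+02]
[[253.1313449  177.96500502]
 [133.93886557 154.83273249]
 [253.80732104 233.48795892]] [570.31290391  37.13062869 384.3157772 ]
```

View pics/w1.png

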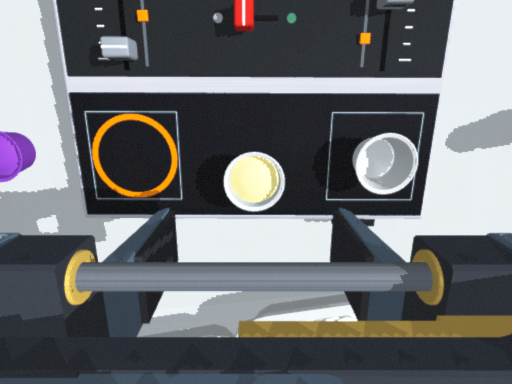

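The wrist view shows the ring at (135,155), the cup rim at (254,181), the tabs at (143,15) and (365,38), and the green dot at (291,18). All of these are within about 3 px of where they were predicted.

```bash
python3 - <<'E'
from m import *
c=cam("wrist"); hsv=cv2.cvtColor(c[0],cv2.COLOR_RGB2HSV)
m=cv2.inRange(hsv,(5,150,130),(20,255,255)); m[:,200:]=0; m[:100]=0; m[210:]=0
q=max(cv2.findContours(m,0,2)[0],key=cv2.contourArea); e=cv2.fitEllipse(cv2.convexHull(q)); r=ray(c,np.array(e[0]),45.5)[0]
print("ring",e,r, np.linalg.norm(ray(c,cv2.boxPoints(e)[0],45.5)-ray(c,cv2.boxPoints(e)[1],45.5)))
m=cv2.inRange(hsv,(0,0,110),(180,255,255)); m[:135]=0; m[213:]=0; m[:,:210]=0; m[:,300:]=0
q=max(cv2.findContours(m,0,2)[0],key=cv2.contourArea); e=cv2.fitEllipse(cv2.convexHull(q)); u=ray(c,np.array(e[0]),82)[0]
b=cv2.boxPoints(e); print("cup",e,u,np.linalg.norm(ray(c,b[0],82)-ray(c,b[1],82)))
B=meas(c,1)
for n,l,z in(("tab",B((5,150,130),(20,255,255),20,(100,0,400,60)),46),("red",B((0,150,60),(4,255,255),20,(200,0,300,40)),65.5),("green",B((50,60,40),(90,255,255),10,(270,0,310,40)),43)):
    for a,uv,st in l: print(n,a,uv,st,ray(c,uv,z)[0])
# glass rear edge / strip for yaw: bright strip lower edge
m=hsv[:,:,2]<60
pts=[]
for x in range(100,430,10):
    col=m[80:110,x]; i=np.argmax(col); pts.append((x,80+i-.5))
vx,vy,x0,y0=cv2.fitLine(np.array(pts,np.float32),cv2.DIST_HUBER,0,.01,.01).ravel()
P=ray(c,[[100,y0+(100-x0)*vy/vx],[430,y0+(430-x0)*vy/vx]],45); print("front edge",P,"yaw",np.degrees(np.arctan2(*(P[1]-P[0])[:2])))
print(env.state()["ee_pos"], r-u)
E
```

```text
ring ((134.17752075195312, 154.96934509277344), (80.61029815673828, 89.1728515625), 129.47964477539062) [612.76780258 -98.29255084  45.5       ] 90.2895205799994
cup ((253.5117950439453, 181.31094360351562), (59.87552261352539, 61.71070861816406), 91.2179183959961) [647.71513324  28.61079634  82.        ] 59.83950391149099
tab 116 [141.68103448  15.72413793] [136  10  13  12] [479.79788213 -61.26469668  46.        ]
tab 123 [364.33333333  38.36585366] [359  33  12  12] [524.64741859 152.93758847  46.        ]
red 508 [243.41141732  15.0019685 ] [233   0  21  31] [495.02357196  36.884066    65.5       ]
green 102 [290.84313725  17.96078431] [286  12  11  12] [497.62813972  82.71659978  43.        ]
front edge [[ 545.35300387 -119.60633083   45.        ]
 [ 585.96043233  219.93993077   45.        ]] yaw 6.819796000745777
[645.48597026  28.83230229 213.99847371] [ -34.94733066 -126.90334718  -36.5       ]
```

Emit:
send_rows:
  motion:
    - {"tx":-0.004,"ty":0,"tz":0.0624,"rx":0,"ry":0,"rz":0,"gripper":-1}
    - {"tx":0,"ty":0,"tz":0.0624,"rx":0,"ry":0,"rz":0,"gripper":-1}
    - {"tx":0,"ty":0,"tz":0.0624,"rx":0,"ry":0,"rz":0,"gripper":-1}
    - {"tx":0,"ty":0,"tz":0.0624,"rx":0,"ry":0,"rz":0,"gripper":-1}
    - {"tx":0,"ty":0,"tz":0.0312,"rx":0,"ry":0,"rz":0,"gripper":-1}
    - {"tx":0,"ty":0,"tz":0.0312,"rx":0,"ry":0,"rz":0,"gripper":-1}
    - {"tx":0,"ty":0,"tz":0,"rx":0,"ry":0,"rz":0,"gripper":-1}

```text
time_s: 3.55
ee_pos: [647.8, 27.9, 57.3]
ee_rot: [-180.0, -0.1, 173.5]
force: [0.2, -1.0, 0.3]
gripper_width: 91.0
gripper_force: 0.0
```

Emit:
send_rows:
  grip_force: 4
  motion:
    - {"tx":0,"ty":0,"tz":0,"rx":0,"ry":0,"rz":0,"gripper":-0.5}
    - {"tx":0,"ty":0,"tz":0,"rx":0,"ry":0,"rz":0,"gripper":-0.4}
    - {"tx":0,"ty":0,"tz":0,"rx":0,"ry":0,"rz":0,"gripper":-0.35}
    - {"tx":0,"ty":0,"tz":0,"rx":0,"ry":0,"rz":0,"gripper":-0.3}
    - {"tx":0,"ty":0,"tz":0,"rx":0,"ry":0,"rz":0,"gripper":-0.25}
    - {"tx":0,"ty":0,"tz":0,"rx":0,"ry":0,"rz":0,"gripper":-0.25}

```text
time_s: 4.3
ee_pos: [648.6, 27.9, 58.3]
ee_rot: [180.0, 0.0, 173.4]
force: [-0.2, 1.7, 2.4]
gripper_width: 58.0
gripper_force: 4.0
```

```bash
python3 - <<'E'
from h import *
c=cam("side"); w=cam("wrist")
im=np.hstack([cv2.resize(c[0][150:250,200:310],(440,400)),cv2.resize(w[0][130:310,160:350],(360,400))])
save(im,"g1.png"); print(env.state()["gripper_width"])
E
```

```text
58.22439071189001
```

View pics/g1.png

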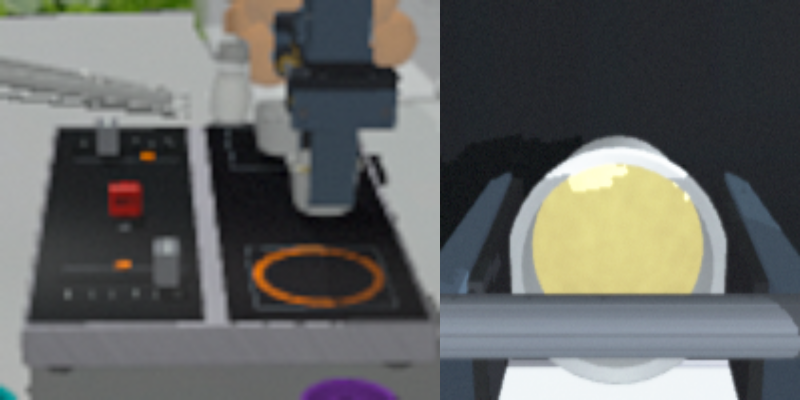

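The cup stands upright between the pads, with the ring to its right and clear, so I slide it now.

Emit:
send_rows:
  motion:
    - {"tx":0.0018,"ty":-0.0118,"tz":0,"rx":0,"ry":0,"rz":0,"gripper":-0.25}
    - {"tx":0.0037,"ty":-0.0236,"tz":0,"rx":0,"ry":0,"rz":0,"gripper":-0.25}
    - {"tx":0.0037,"ty":-0.0236,"tz":0,"rx":0,"ry":0,"rz":0,"gripper":-0.25}
    - {"tx":0.0037,"ty":-0.0236,"tz":0,"rx":0,"ry":0,"rz":0,"gripper":-0.25}
    - {"tx":0.0037,"ty":-0.0236,"tz":0,"rx":0,"ry":0,"rz":0,"gripper":-0.25}
    - {"tx":0.0037,"ty":-0.0236,"tz":0,"rx":0,"ry":0,"rz":0,"gripper":-0.25}
    - {"tx":0.0037,"ty":-0.0236,"tz":0,"rx":0,"ry":0,"rz":0,"gripper":-0.25}
    - {"tx":0.0037,"ty":-0.0236,"tz":0,"rx":0,"ry":0,"rz":0,"gripper":-0.25}
    - {"tx":0.0037,"ty":-0.0236,"tz":0,"rx":0,"ry":0,"rz":0,"gripper":-0.25}
    - {"tx":0.0037,"ty":-0.0236,"tz":0,"rx":0,"ry":0,"rz":0,"gripper":-0.25}
    - {"tx":0.0037,"ty":-0.0236,"tz":0,"rx":0,"ry":0,"rz":0,"gripper":-0.25}
    - {"tx":0.0018,"ty":-0.0118,"tz":0,"rx":0,"ry":0,"rz":0,"gripper":-0.25}

```text
time_s: 5.9
ee_pos: [613.0, -99.8, 58.0]
ee_rot: [180.0, -0.0, 173.4]
force: [0.7, 2.2, 4.1]
gripper_width: 58.3
gripper_force: 4.0
```

Emit:
send_rows:
  motion:
    - {"tx":0,"ty":0,"tz":0,"rx":0,"ry":0,"rz":0,"gripper":-0.25}
    - {"tx":0,"ty":0,"tz":0,"rx":0,"ry":0,"rz":0,"gripper":-0.35}
    - {"tx":0,"ty":0,"tz":0,"rx":0,"ry":0,"rz":0,"gripper":-0.6}
    - {"tx":0,"ty":0,"tz":0,"rx":0,"ry":0,"rz":0,"gripper":-0.6}
    - {"tx":0,"ty":0,"tz":0,"rx":0,"ry":0,"rz":0,"gripper":-0.6}

```text
time_s: 6.52
ee_pos: [613.1, -98.9, 57.6]
ee_rot: [180.0, -0.0, 173.4]
force: [0.3, -0.1, 0.2]
gripper_width: 73.0
gripper_force: 0.0
```

```bash
python3 - <<'E'
from h import *
c=cam("wrist"); t=cam("top")
im=np.hstack([cv2.resize(t[0][125:235,195:340],(440,334)),cv2.resize(c[0][80:330,130:390],(347,334))])
save(im,"g2.png"); print(env.state()["gripper_width"], proj(c,[[612.8,-98.5,82],[612.8,-98.5,45.5]]))
E
```

```text
72.88738709020504 [[253.74331286 252.51918164]
 [253.71971079 225.2106798 ]]
```

View pics/g2.png

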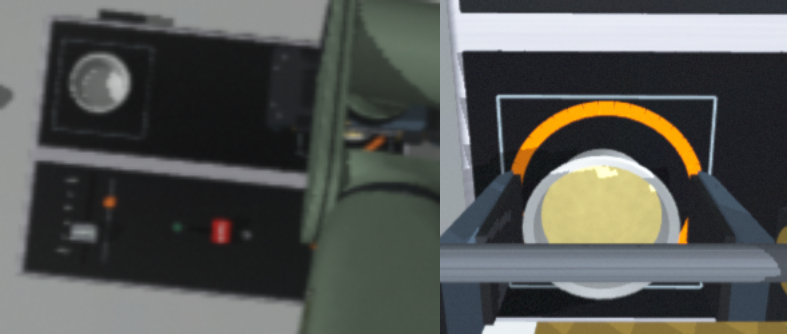

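The cup is released and sits within the ring (rim at about (601,225) in the right panel). I lift the arm and measure it from above.

Emit:
send_rows:
  motion:
    - {"tx":0,"ty":0,"tz":-0.04,"rx":0,"ry":0,"rz":0,"gripper":-0.6}
    - {"tx":0,"ty":0,"tz":-0.09,"rx":0,"ry":0,"rz":0,"gripper":-1}
    - {"tx":0,"ty":0,"tz":-0.09,"rx":0,"ry":0,"rz":0,"gripper":-1}
    - {"tx":0,"ty":0,"tz":-0.09,"rx":0,"ry":0,"rz":0,"gripper":-1}
    - {"tx":0,"ty":0,"tz":0,"rx":0,"ry":0,"rz":0,"gripper":-1}
    - {"tx":0,"ty":0,"tz":0,"rx":0,"ry":0,"rz":0,"gripper":-1}

```text
time_s: 7.38
ee_pos: [612.7, -98.9, 212.3]
ee_rot: [180.0, -0.1, 173.4]
force: [-0.2, -0.0, 0.4]
gripper_width: 91.1
gripper_force: 0.0
```

```bash
python3 - <<'E'
from m import *
c=cam("wrist"); save(c[0],"w2.png"); hsv=cv2.cvtColor(c[0],cv2.COLOR_RGB2HSV)
u0,v0=proj(c,[612.8,-98.5,82])[0].astype(int)
m=cv2.inRange(hsv,(18,60,100),(35,255,255)); m[:v0-45]=0;m[v0+45:]=0;m[:,:u0-40]=0;m[:,u0+40:]=0
q=max(cv2.findContours(m,0,2)[0],key=cv2.contourArea); e=cv2.fitEllipse(cv2.convexHull(q))
print("sauce",e,ray(c,np.array(e[0]),77),(u0,v0))
m=cv2.inRange(hsv,(5,150,130),(17,255,255)); m[:u0*0+100]=0; m[v0+60:]=0
q=cv2.findContours(m,0,2)[0]; q=np.vstack([x for x in q if cv2.contourArea(x)>8]); e=cv2.fitEllipse(cv2.convexHull(q)); print("ring",e,ray(c,np.array(e[0]),45.5))
print(env.state()["ee_pos"],env.state()["ee_rot"])
E
```

```text
sauce ((252.3162841796875, 176.5330810546875), (45.81553268432617, 48.231136322021484), 90.57185363769531) [[610.78700971 -99.61861345  77.        ]] (np.int64(253), np.int64(179))
ring ((254.0009307861328, 171.60208129882812), (82.26773834228516, 83.92960357666016), 91.34771728515625) [[613.0151582 -98.13253    45.5      ]]
[612.41940131 -98.77311649 211.49440469] [ 1.79983594e+02 -1.57295718e-01  1.73437430e+02]
```

View pics/w2.png

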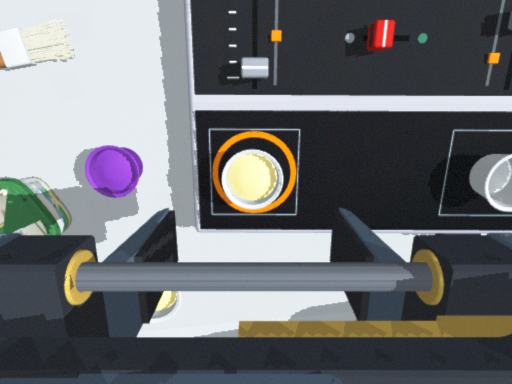

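The cup is within about 3 mm of the ring centre (sauce (252,177), ring (254,172), at different heights). The empty cup has not moved. Next I locate the faders.

```bash
cat >> m.py <<'E'
O=np.array([563.5,38.4]); X=np.array([.9932,-.1167]); Y=np.array([.1167,.9932])
def wl(P): d=np.asarray(P)[:2]-O; return np.array([d@X,d@Y]).round(1)
def ww(x,y): return O+x*X+y*Y
def step(p):  # tool shift units to world xy p
    s=env.state(); d=np.r_[np.asarray(p)-s["ee_pos"][:2],0]
    return R.from_euler("xyz",s["ee_rot"],degrees=True).as_matrix().T@d/500
E
python3 - <<'E'
from m import *
for n,box,k in(("top",(205,185,240,215),1),("wrist",(238,50,275,85),1)):
    c=cam(n); B=meas(c,1)
    for lo in (110,200):
        for a,uv,st in B((0,0,lo),(180,70,255),4,box): print(n,lo,a,uv,st,ray(c,uv,69.5)[0],wl(ray(c,uv,69.5)[0]))
print("sw/tab wrist")
c=cam("wrist");B=meas(c,1)
for a,uv,st in B((5,150,130),(20,255,255),20,(260,20,512,75)): print(uv,wl(ray(c,uv,46)[0]))
for a,uv,st in B((0,150,60),(4,255,255),20,(350,0,410,60)): print(uv,wl(ray(c,uv,60)[0]))
E
```

```text
top 110 24 [221.875      200.91666667] [219 199   7   5] [491.26237873 178.47309829  69.5       ] [-88.1 130.7]
wrist 110 35 [274.  67.] [274  50   1  35] [509.59589758 -67.43028207  69.5       ] [ -41.2 -111.4]
wrist 110 550 [254.54545455  67.54      ] [241  58  28  21] [507.9831425  -85.52522608  69.5       ] [ -40.7 -129.6]
wrist 200 395 [255.09873418  67.35443038] [242  60  26  16] [507.88104394 -84.99351654  69.5       ] [ -40.8 -129. ]
sw/tab wrist
[275.93277311  35.98319328] [ -71.8 -108.7]
[493.90243902  58.17073171] [-52.1 109. ]
[381.1013986   35.20629371] [-70.2 -11. ]
```

Emit:
send_rows:
  motion:
    - {"tx":0.0436,"ty":0.0744,"tz":0,"rx":0,"ry":0,"rz":0,"gripper":0}
    - {"tx":0.0436,"ty":0.0744,"tz":0,"rx":0,"ry":0,"rz":0,"gripper":0}
    - {"tx":0.0436,"ty":0.0744,"tz":0,"rx":0,"ry":0,"rz":0,"gripper":0}
    - {"tx":0.0436,"ty":0.0744,"tz":0,"rx":0,"ry":0,"rz":0,"gripper":0}
    - {"tx":0.0436,"ty":0.0744,"tz":0,"rx":0,"ry":0,"rz":0,"gripper":0}
    - {"tx":0.0436,"ty":0.0744,"tz":0,"rx":0,"ry":0,"rz":0,"gripper":0}
    - {"tx":0.0436,"ty":0.0744,"tz":0,"rx":0,"ry":0,"rz":0,"gripper":0}
    - {"tx":0,"ty":0,"tz":0,"rx":0,"ry":0,"rz":0,"gripper":0}
    - {"tx":0,"ty":0,"tz":0,"rx":0,"ry":0,"rz":0,"gripper":0}

```text
time_s: 8.7
ee_pos: [491.5, 176.8, 212.5]
ee_rot: [-179.9, -0.0, 173.5]
force: [-0.9, -0.3, -0.6]
gripper_width: 45.2
gripper_force: 0.0
```

```bash
python3 - <<'E'
from m import *
c=cam("wrist"); save(c[0],"w3.png"); s=env.state(); p=proj(c,np.r_[ww(-88,130),69.5])[0].astype(int); print(s["ee_pos"],s["ee_rot"],p,wl(s["ee_pos"]),s["gripper_width"])
B=meas(c,1)
for lo in(120,200):
  for a,uv,st in B((0,0,lo),(180,70,255),40,(p[0]-25,p[1]-22,p[0]+25,p[1]+22)): print(lo,a,uv,st,wl(ray(c,uv,69.5)[0]))
E
```

```text
[491.74308661 176.39578694 212.55258672] [-1.79959166e+02 -1.98116607e-02  1.73401651e+02] [254 176] [-87.4 128.7] 45.404936272408555
120 391 [255.0230179  176.37851662] [243 166  25  19] [-87.7 130.6]
200 76 [255.82894737 177.22368421] [244 176  23   4] [-86.8 131.5]
```

View pics/w3.png

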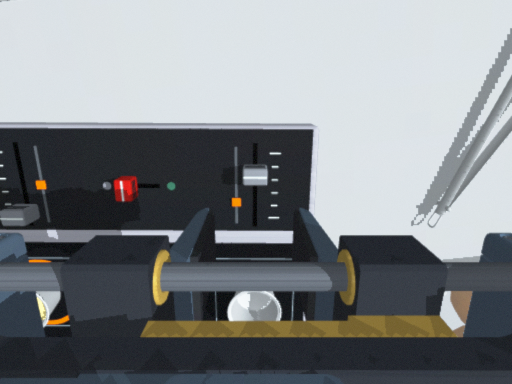

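The left fader is at (255,176) with its line at (256,177), directly below the tool, so I descend and grip it.

Emit:
send_rows:
  motion:
    - {"tx":0,"ty":0.002,"tz":0.07,"rx":0,"ry":0,"rz":0,"gripper":0}
    - {"tx":0,"ty":0,"tz":0.07,"rx":0,"ry":0,"rz":0,"gripper":0}
    - {"tx":0,"ty":0,"tz":0.07,"rx":0,"ry":0,"rz":0,"gripper":0}
    - {"tx":0,"ty":0,"tz":0.07,"rx":0,"ry":0,"rz":0,"gripper":0}
    - {"tx":0,"ty":0,"tz":0.042,"rx":0,"ry":0,"rz":0,"gripper":0}
    - {"tx":0,"ty":0,"tz":0,"rx":0,"ry":0,"rz":0,"gripper":0}

```text
time_s: 9.5
ee_pos: [490.9, 176.6, 50.4]
ee_rot: [-179.9, -0.2, 173.3]
force: [-0.2, -0.5, -0.4]
gripper_width: 45.8
gripper_force: 0.0
```

Emit:
send_rows:
  grip_force: 8
  motion:
    - {"tx":0,"ty":0,"tz":0,"rx":0,"ry":0,"rz":0,"gripper":0.6}
    - {"tx":0,"ty":0,"tz":0,"rx":0,"ry":0,"rz":0,"gripper":0.6}
    - {"tx":0,"ty":0,"tz":0,"rx":0,"ry":0,"rz":0,"gripper":0.6}
    - {"tx":0,"ty":0,"tz":0,"rx":0,"ry":0,"rz":0,"gripper":0.6}

```text
time_s: 10.0
ee_pos: [492.4, 177.7, 53.0]
ee_rot: [-180.0, 0.1, 173.5]
force: [1.4, -4.5, 6.2]
gripper_width: 26.4
gripper_force: 8.0
```

Emit:
send_rows:
  motion:
    - {"tx":0.01,"ty":0,"tz":0,"rx":0,"ry":0,"rz":0,"gripper":0.6}
    - {"tx":0.01,"ty":0,"tz":0,"rx":0,"ry":0,"rz":0,"gripper":0.6}
    - {"tx":0.01,"ty":0,"tz":0,"rx":0,"ry":0,"rz":0,"gripper":0.6}
    - {"tx":0.01,"ty":0,"tz":0,"rx":0,"ry":0,"rz":0,"gripper":0.6}
    - {"tx":0.01,"ty":0,"tz":0,"rx":0,"ry":0,"rz":0,"gripper":0.6}
    - {"tx":0,"ty":0,"tz":0,"rx":0,"ry":0,"rz":0,"gripper":0.6}
    - {"tx":0,"ty":0,"tz":0,"rx":0,"ry":0,"rz":0,"gripper":0.6}

```text
time_s: 10.88
ee_pos: [470.6, 180.4, 53.2]
ee_rot: [180.0, 0.5, 173.6]
force: [7.7, -6.8, 0.5]
gripper_width: 26.0
gripper_force: 8.0
```

Emit:
send_rows:
  motion:
    - {"tx":0,"ty":0,"tz":0,"rx":0,"ry":0,"rz":0,"gripper":0}
    - {"tx":0,"ty":0,"tz":0,"rx":0,"ry":0,"rz":0,"gripper":0}
    - {"tx":0,"ty":0,"tz":-0.06,"rx":0,"ry":0,"rz":0,"gripper":0}
    - {"tx":0,"ty":0,"tz":-0.08,"rx":0,"ry":0,"rz":0,"gripper":0}
    - {"tx":0,"ty":0,"tz":-0.1,"rx":0,"ry":0,"rz":0,"gripper":0}
    - {"tx":0,"ty":0,"tz":-0.08,"rx":0,"ry":0,"rz":0,"gripper":0}
    - {"tx":0,"ty":0,"tz":0,"rx":0,"ry":0,"rz":0,"gripper":0}
    - {"tx":0,"ty":0,"tz":0,"rx":0,"ry":0,"rz":0,"gripper":0}

```text
time_s: 11.88
ee_pos: [465.8, 181.0, 211.1]
ee_rot: [-180.0, -0.1, 173.4]
force: [-0.2, 0.6, -0.3]
gripper_width: 45.6
gripper_force: 0.0
```

```bash
python3 - <<'E'
from m import *
c=cam("wrist"); s=env.state(); p=proj(c,np.r_[ww(-110,130),69.5])[0].astype(int); print(s["ee_pos"],p,wl(s["ee_pos"]),s["gripper_width"])
B=meas(c,1)
for lo in(120,200):
  for a,uv,st in B((0,0,lo),(180,70,255),30,(p[0]-30,p[1]-28,p[0]+22,p[1]+28)): print(lo,a,uv,st,wl(ray(c,uv,69.5)[0]))
for a,uv,st in B((5,150,130),(20,255,255),20,(0,60,512,240)): print(uv,wl(ray(c,uv,46)[0]))
E
```

```text
[465.64988674 180.89482889 210.52539077] [253 180] [-113.8  130.1] 45.663859514438634
120 52 [248.5 152. ] [223 152  52   1] [-139.3  125.3]
120 381 [253.65091864 181.47769029] [242 173  24  17] [-108.8  130.5]
200 47 [253.74468085 182.4893617 ] [242 182  24   2] [-107.8  130.6]
[ 42.37142857 206.8       ] [ -72.6 -108.5]
[235.         223.73684211] [-52.6 109.2]
```

The left fader is on its stop: 8 N of resistance, and the line reads about -108 mm. Next is the right fader.

Emit:
send_rows:
  motion:
    - {"tx":-0.0241,"ty":-0.0867,"tz":0,"rx":0,"ry":0,"rz":0,"gripper":0}
    - {"tx":-0.0241,"ty":-0.0867,"tz":0,"rx":0,"ry":0,"rz":0,"gripper":0}
    - {"tx":-0.0241,"ty":-0.0867,"tz":0,"rx":0,"ry":0,"rz":0,"gripper":0}
    - {"tx":-0.0241,"ty":-0.0867,"tz":0,"rx":0,"ry":0,"rz":0,"gripper":0}
    - {"tx":-0.0241,"ty":-0.0867,"tz":0,"rx":0,"ry":0,"rz":0,"gripper":0}
    - {"tx":-0.0241,"ty":-0.0867,"tz":0,"rx":0,"ry":0,"rz":0,"gripper":0}
    - {"tx":0,"ty":0,"tz":0,"rx":0,"ry":0,"rz":0,"gripper":0}
    - {"tx":0,"ty":0,"tz":0,"rx":0,"ry":0,"rz":0,"gripper":0}

```text
time_s: 12.92
ee_pos: [508.1, -85.1, 210.6]
ee_rot: [179.9, -0.2, 173.4]
force: [0.5, -0.5, -0.3]
gripper_width: 45.5
gripper_force: 0.0
```

```bash
cat > f.py <<'E'
from m import *
import sys
c=cam("wrist"); s=env.state(); p=proj(c,np.r_[ww(float(sys.argv[1]),-130),69.5])[0].astype(int); print(s["ee_pos"],p,wl(s["ee_pos"]),s["gripper_width"])
B=meas(c,1)
for lo in(120,200,235):
  for a,uv,st in B((0,0,lo),(180,70,255),15,(p[0]-18,p[1]-24,p[0]+18,p[1]+24)): print(lo,a,uv,st,wl(ray(c,uv,69.5)[0]))
for a,uv,st in B((5,150,130),(20,255,255),20,(0,60,512,240)): print(uv,wl(ray(c,uv,46)[0]),st)
x,y=p-[30,40]; save(cv2.resize(c[0][y:y+90,x:x+90],(540,540),interpolation=cv2.INTER_CUBIC),sys.argv[2])
E
python3 f.py -41 f1.png
```

```text
[508.19872853 -84.73904379 210.95531718] [252 176] [ -40.6 -128.8] 45.473138044783866
120 426 [253.0657277  175.88732394] [241 165  25  20] [ -42.  -129.3]
120 273 [250.95238095 195.69230769] [234 192  36   8] [ -20.9 -131.5]
200 293 [253.51535836 176.77474403] [241 170  24  14] [ -41.1 -128.8]
200 252 [251.5 196. ] [234 193  36   7] [ -20.5 -130.9]
235 47 [252.74468085 177.4893617 ] [241 177  24   2] [ -40.4 -129.6]
235 216 [251.5 196.5] [234 194  36   6] [ -20.  -130.9]
[272.45360825 143.45360825] [ -72.  -108.6] [268 139  10  10]
[472.5257732  162.21649485] [-52. 109.] [467 158  12  10]
[252.19948187 230.9015544 ] [  28.8 -130.2] [221 224  64  16]
```

View pics/f1.png

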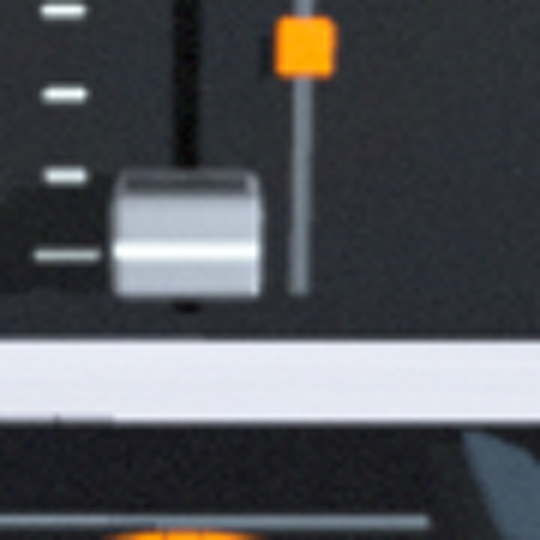

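The line is at (187,252) and the tab at (305,46) in the crop, so the fader has to move about 31 mm towards the robot.

Emit:
send_rows:
  motion:
    - {"tx":0,"ty":-0.002,"tz":0.07,"rx":0,"ry":0,"rz":0,"gripper":0}
    - {"tx":0,"ty":0,"tz":0.07,"rx":0,"ry":0,"rz":0,"gripper":0}
    - {"tx":0,"ty":0,"tz":0.07,"rx":0,"ry":0,"rz":0,"gripper":0}
    - {"tx":0,"ty":0,"tz":0.07,"rx":0,"ry":0,"rz":0,"gripper":0}
    - {"tx":0,"ty":0,"tz":0.038,"rx":0,"ry":0,"rz":0,"gripper":0}
    - {"tx":0,"ty":0,"tz":0,"rx":0,"ry":0,"rz":0,"gripper":0}
    - {"tx":0,"ty":0,"tz":0,"rx":0,"ry":0,"rz":0,"gripper":0.6}
    - {"tx":0,"ty":0,"tz":0,"rx":0,"ry":0,"rz":0,"gripper":0.6}
    - {"tx":0,"ty":0,"tz":0,"rx":0,"ry":0,"rz":0,"gripper":0.6}
    - {"tx":0,"ty":0,"tz":0,"rx":0,"ry":0,"rz":0,"gripper":0.6}

```text
time_s: 14.22
ee_pos: [509.5, -86.3, 54.0]
ee_rot: [180.0, 0.1, 173.4]
force: [-0.3, 3.7, 5.3]
gripper_width: 25.7
gripper_force: 8.0
```

Emit:
send_rows:
  motion:
    - {"tx":0.01,"ty":0,"tz":0,"rx":0,"ry":0,"rz":0,"gripper":0.6}
    - {"tx":0.01,"ty":0,"tz":0,"rx":0,"ry":0,"rz":0,"gripper":0.6}
    - {"tx":0.01,"ty":0,"tz":0,"rx":0,"ry":0,"rz":0,"gripper":0.6}
    - {"tx":0.01,"ty":0,"tz":0,"rx":0,"ry":0,"rz":0,"gripper":0.6}
    - {"tx":0.01,"ty":0,"tz":0,"rx":0,"ry":0,"rz":0,"gripper":0.6}
    - {"tx":0.011,"ty":0,"tz":0,"rx":0,"ry":0,"rz":0,"gripper":0.6}
    - {"tx":0,"ty":0,"tz":0,"rx":0,"ry":0,"rz":0,"gripper":0.6}
    - {"tx":0,"ty":0,"tz":0,"rx":0,"ry":0,"rz":0,"gripper":0.6}
    - {"tx":0,"ty":0,"tz":0,"rx":0,"ry":0,"rz":0,"gripper":0.6}

```text
time_s: 15.35
ee_pos: [478.9, -82.7, 53.9]
ee_rot: [179.9, 0.1, 173.4]
force: [-0.1, 5.0, 8.0]
gripper_width: 26.0
gripper_force: 8.0
```

Emit:
send_rows:
  motion:
    - {"tx":0,"ty":0,"tz":0,"rx":0,"ry":0,"rz":0,"gripper":0}
    - {"tx":0,"ty":0,"tz":0,"rx":0,"ry":0,"rz":0,"gripper":0}
    - {"tx":0,"ty":0,"tz":-0.06,"rx":0,"ry":0,"rz":0,"gripper":0}
    - {"tx":0,"ty":0,"tz":-0.08,"rx":0,"ry":0,"rz":0,"gripper":0}
    - {"tx":0,"ty":0,"tz":-0.1,"rx":0,"ry":0,"rz":0,"gripper":0}
    - {"tx":0,"ty":0,"tz":-0.08,"rx":0,"ry":0,"rz":0,"gripper":0}
    - {"tx":0,"ty":0,"tz":0,"rx":0,"ry":0,"rz":0,"gripper":0}
    - {"tx":0,"ty":0,"tz":0,"rx":0,"ry":0,"rz":0,"gripper":0}

```text
time_s: 16.35
ee_pos: [477.5, -83.2, 211.9]
ee_rot: [-180.0, -0.1, 173.4]
force: [-0.6, -0.4, -1.3]
gripper_width: 45.4
gripper_force: 0.0
```

```bash
python3 f.py -71 f2.png
```

```text
[477.30051371 -83.11785488 211.3962018 ] [254 176] [ -71.4 -130.8] 45.45290716985322
120 413 [254.63196126 175.89104116] [242 165  26  20] [ -72.2 -129.5]
200 166 [256.75301205 175.1626506 ] [243 170  24  13] [ -72.9 -127.3]
235 48 [254.5 176.5] [243 176  24   2] [ -71.5 -129.6]
[273.52808989 170.96629213] [ -72.1 -108.6] [269 167  10  10]
[468.12359551 188.92134831] [-52.1 108.8] [463 185  11   9]
```

The line at -71.5 mm is level with the tab at -72.1 mm. Now the main switch.

Emit:
send_rows:
  motion:
    - {"tx":0.002,"ty":0.0595,"tz":0,"rx":0,"ry":0,"rz":0,"gripper":0}
    - {"tx":0,"ty":0.0595,"tz":0,"rx":0,"ry":0,"rz":0,"gripper":0}
    - {"tx":0,"ty":0.0595,"tz":0,"rx":0,"ry":0,"rz":0,"gripper":0}
    - {"tx":0,"ty":0.0595,"tz":0,"rx":0,"ry":0,"rz":0,"gripper":0}
    - {"tx":0,"ty":0,"tz":0.07,"rx":0,"ry":0,"rz":0,"gripper":0}
    - {"tx":0,"ty":0,"tz":0.07,"rx":0,"ry":0,"rz":0,"gripper":0}
    - {"tx":0,"ty":0,"tz":0.07,"rx":0,"ry":0,"rz":0,"gripper":0}
    - {"tx":0,"ty":0,"tz":0.07,"rx":0,"ry":0,"rz":0,"gripper":0}
    - {"tx":0,"ty":0,"tz":0.038,"rx":0,"ry":0,"rz":0,"gripper":0}
    - {"tx":0,"ty":0,"tz":0,"rx":0,"ry":0,"rz":0,"gripper":0}
    - {"tx":0,"ty":0,"tz":0,"rx":0,"ry":0,"rz":0,"gripper":0}

```text
time_s: 17.77
ee_pos: [491.1, 35.2, 53.9]
ee_rot: [180.0, -0.0, 173.4]
force: [-0.2, -0.4, -0.9]
gripper_width: 45.6
gripper_force: 0.0
```

Emit:
send_rows:
  motion:
    - {"tx":0,"ty":0,"tz":0,"rx":0,"ry":0,"rz":0,"gripper":0.8}
    - {"tx":0,"ty":0,"tz":0,"rx":0,"ry":0,"rz":0,"gripper":0.8}
    - {"tx":0,"ty":0,"tz":0,"rx":0,"ry":0,"rz":0,"gripper":0.8}
    - {"tx":0,"ty":0,"tz":0,"rx":0,"ry":0,"rz":0,"gripper":0.8}
    - {"tx":0,"ty":0,"tz":0,"rx":0,"ry":0,"rz":0,"gripper":0.8}

```text
time_s: 18.4
ee_pos: [491.3, 35.4, 54.4]
ee_rot: [180.0, 0.0, 173.4]
force: [-0.5, 1.1, 4.6]
gripper_width: 17.7
gripper_force: 8.0
```

Emit:
send_rows:
  motion:
    - {"tx":0,"ty":0.01,"tz":0,"rx":0,"ry":0,"rz":0,"gripper":0.8}
    - {"tx":0,"ty":0.01,"tz":0,"rx":0,"ry":0,"rz":0,"gripper":0.8}
    - {"tx":0,"ty":0.01,"tz":0,"rx":0,"ry":0,"rz":0,"gripper":0.8}
    - {"tx":0,"ty":0.01,"tz":0,"rx":0,"ry":0,"rz":0,"gripper":0.8}
    - {"tx":0,"ty":0.01,"tz":0,"rx":0,"ry":0,"rz":0,"gripper":0.8}
    - {"tx":0,"ty":0,"tz":0,"rx":0,"ry":0,"rz":0,"gripper":0.8}
    - {"tx":0,"ty":0,"tz":0,"rx":0,"ry":0,"rz":0,"gripper":0.8}
    - {"tx":0,"ty":0,"tz":0,"rx":0,"ry":0,"rz":0,"gripper":0.8}

```text
time_s: 19.4
ee_pos: [494.1, 58.7, 54.4]
ee_rot: [-179.8, 0.0, 173.5]
force: [-1.1, -5.9, 5.7]
gripper_width: 17.8
gripper_force: 8.0
```

Emit:
send_rows:
  motion:
    - {"tx":0,"ty":0,"tz":0,"rx":0,"ry":0,"rz":0,"gripper":0.1}
    - {"tx":0,"ty":0,"tz":0,"rx":0,"ry":0,"rz":0,"gripper":0.1}
    - {"tx":0,"ty":0,"tz":-0.06,"rx":0,"ry":0,"rz":0,"gripper":0}
    - {"tx":0,"ty":0,"tz":-0.08,"rx":0,"ry":0,"rz":0,"gripper":0}
    - {"tx":0,"ty":0,"tz":-0.1,"rx":0,"ry":0,"rz":0,"gripper":0}
    - {"tx":0,"ty":0,"tz":-0.1,"rx":0,"ry":0,"rz":0,"gripper":0}
    - {"tx":-0.1,"ty":0,"tz":0,"rx":0,"ry":0,"rz":0,"gripper":0}
    - {"tx":-0.1,"ty":0,"tz":0,"rx":0,"ry":0,"rz":0,"gripper":0}
    - {"tx":0,"ty":0,"tz":0,"rx":0,"ry":0,"rz":0,"gripper":0}
    - {"tx":0,"ty":0,"tz":0,"rx":0,"ry":0,"rz":0,"gripper":0}

```text
time_s: 20.65
ee_pos: [592.2, 48.8, 223.0]
ee_rot: [-180.0, -0.1, 173.4]
force: [-0.3, -0.7, -0.5]
gripper_width: 45.7
gripper_force: 0.0
```

```bash
python3 - <<'E'
from m import *
c=cam("wrist"); save(c[0],"end.png"); print(env.state()["ee_pos"],env.state()["force"])
for a,uv,st in meas(c,1)((0,150,60),(4,255,255),60,(150,0,400,200)): print(uv,st,wl(ray(c,uv,60)[0]))
E
```

```text
[591.97212957  48.8260692  223.4181937 ] [-0.12451419 -0.55259426 -0.5331232 ]
[246.73366834  77.67336683] [243  65  10  26] [-70.2   6.8]
[257.41871921  77.33004926] [254  65   8  26] [-70.6  17.6]
```

View pics/end.png

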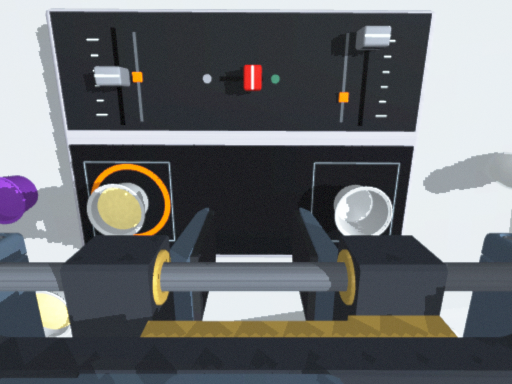

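The red switch is at (252,77), about +12 mm, so it is fully on. The left fader is at its stop (374,37) and the right fader is level with its tab (137,76). The cup in the ring at (118,211) looks offset because of parallax, so I check it before handing in.

```bash
python3 - <<'E'
from m import *
c=cam("wrist"); hsv=cv2.cvtColor(c[0],cv2.COLOR_RGB2HSV)
m=cv2.inRange(hsv,(18,60,100),(35,255,255)); m[:165]=0; m[240:]=0; m[:,:80]=0; m[:,160:]=0
q=max(cv2.findContours(m,0,2)[0],key=cv2.contourArea); e=cv2.fitEllipse(cv2.convexHull(q)); p=ray(c,np.array(e[0]),77)[0]
d=np.linalg.norm(p[:2]-[612.9,-98.3]); print(p,d)
if d<8: print(env.job_done())
E
```

```text
[611.16575215 -98.04899494  77.        ] 1.75231821975305
the job is handed in; nothing more can be done
None
```

The job is handed in, with no verdict returned: by the camera and force readings the sauce cup is about 2 mm off the ring centre, the left fader is on its off stop, the right fader is level with its tab, the main switch is on, and the empty cup and tabs look unmoved.

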